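Refit the upper burr of the spice grinder

TASK

The grinder's upper burr has been washed: take it by its finger grip and put it back into the mouth of the grinder, feeling round gently until its notches drop over the keys hidden inside and it sinks fully home. Then turn it clockwise (seen from above), still fully home, to lock it with the orange end of its grip at the orange mark on the grinder's rim, and let go. Never force it, and leave the jars and the carton where they stand.

Things in the scene. Friction and masses are not known exactly. Their poses are not given: they have to be found in the camera images.
- burr: upper burr: loose disc, 52 mm diameter, 26 mm high, steel core, grey rim with three full-height notches, 0.16 kg, upright on the worktop with a grey finger grip on top. Origin at the centre of its underside, z up. The orange end of the grip is its -x side. Over 70 N between burr and grinder (a shove, a fast landing) damages it.
- burr_grip (a point): middle of the finger grip, 60 mm above the burr's origin, axes as the burr's. The grip is an upright plate, 36 mm along x, 12 mm thick along y, from 26 to 78 mm above the origin. Keep fingertips 36 mm or more above the origin so that they clear the grinder's rim.
- burr_notch (a point): foot of the wide notch (16 mm wide, 7 mm deep) in the rim, 24 mm from the burr's axis towards its -x. Two narrow notches (11 mm) lie 60 degrees either side of the burr's +x.
- grinder: spice grinder: fixed round black body, 110 mm diameter, 100 mm high, origin at the centre of its foot on the worktop, z up. In its bore is a turnable ring: a flat seat with three keys standing 12 mm up, one 11 mm and two 6 mm wide, laid out like the burr's notches (wide key opposite the narrow pair), with 2.5 mm play each side (0.1 rad each way).
- grinder_mouth (a point): centre of the bore's mouth, 100 mm above the grinder's origin. Upright round bore, 55 mm diameter (1.5 mm clearance round the burr), 3 mm lead-in at the rim.
- grinder_seat (a point): centre of the ring's seat, 70 mm above the grinder's origin; key tops at 82 mm. Off the keys the burr rests on their tops, 12 mm too high; home, its underside is on the seat. Axes are the grinder's; the ring's angle is not measured: the burr drops when its x axis is turned some 0.4 to 1.3 rad counterclockwise (from above) from the grinder's x.
- lock_mark (a point): orange mark on the rim, towards the grinder's -x. Locked: the burr's -x points here, both x axes parallel. About 0.18 N m turns the ring, so pressing 5 N while feeling round does not drag it; pressing hard does. With the burr home the ring turns along, clockwise, to a stop 0 to 0.05 rad past the locked place.
- jar_yellow: a spice jar with yellow cap, 42 mm in diameter, 108 mm high, origin under its centre; bystander
- jar_teal: a spice jar with teal cap, 42 mm in diameter, 108 mm high, origin under its centre; bystander
- carton: a green and white carton, 46 x 67 x 143 mm high, origin under its centre; bystander
Mind the look-alikes: they are no part of the job. Leave any blue, purple or red look-alike of the burr alone.

How it is judged (in metres and radians):
On the way:
1. the burr is fully home over the keys (underside within 1.5 mm of the seat), at the angle where the ring was waiting, not yet turned to the lock (z of burr in the frame of grinder below 0.0715 m and horizontal distance between burr and grinder below 0.003 m and angle between the x axis of burr and the x axis of grinder, either way round above 0.22 rad), for 0.2 s.
At the end, for the whole second after the job is handed in: the burr lies at rest in the grinder, fully home (underside within 1.5 mm of the seat), upright within 0.06 rad, centred within 3 mm, and turned to the lock: its x axis within 0.12 rad of the grinder's x axis (z of burr in the frame of grinder below 0.0715 m and horizontal distance between burr and grinder below 0.003 m and angle between the x axis of burr and the x axis of grinder, either way round below 0.12 rad and angle between burr's own z axis and vertical below 0.06 rad and linear speed of burr below 0.01 m/s); the robot touches nothing.
It fails at once if the burr is forced: more than 70 N between burr and grinder (contact force between burr and grinder above 70 N).
It fails at once if a jar or the carton is shifted by more than 20 mm (distance of any of jar_yellow, jar_teal, carton from where it was at the start of the episode above 0.02 m).
It also fails if it takes over 61 s, if anything falls off the work surface, if the arm or the gripper's body presses on something with over 40 N, if the wrist force passes 120 N, or if a joint passes its speed limit or range.

ROBOT

A 6-joint arm with a two-finger parallel gripper is mounted at the origin on a cart in front of the work surface, level with it; the furniture and walls round the work are solid. World frame = base frame: x ahead of the robot, y to its left, z up, the work surface at z = 0. Lengths are in m, angles in degrees, forces in N, time in s.
With the tool pointing down it reaches from about 0.3 to 0.75 m from the base axis. Payload 8.5 kg.
Tool frame: the origin (TCP) lies between the finger pads; the fingertips stand 17 mm ahead of it and the grasp point (between the pads) lies 2 mm behind it (env.tip_reach is the distance from the TCP to the fingertips, in m); z points along the fingers, y is the line along which they close (so a half turn about z gives the same grasp; the last joint's range is limited). The gripper opens to 85 mm and grips with 20 to 120 N. Pads are 22 mm wide; open, the fingers measure 114 mm over their backs; the gripper's body (76 mm by 85 mm) begins 54 mm behind the grasp point. The pads swing forward as they close: fully open they stand 13 mm farther back than shut.
Start: joints at [-85.617, 21.807, 74.336, -0, 83.858, -12.336], TCP at [0.158, -0.527, 0.248] pointing down, gripper open.
Joint ranges: [-178.18, 178.18], [-50.72, 133.34], [12.68, 142.11], [-81.47, 261.47], [9.98, 163.14], [-165.26, 165.26]. Speed limits (degrees/s): [136.94, 136.94, 180, 180, 180, 180].

INTERFACE

Orientations are given as a 3x3 rotation matrix whose columns are the frame's x, y, z axes.
In Python, from rig import env, viewer gives the robot as it stands.
- The arm moves only by the tool move_arm, never from a script. Its argument "motion" is a list of rows, each a list of 2 entries, a list of its own where there are three numbers: the shift along the tool's x, y, z normalised to -1 to 1, where 1 is 50 mm, then the turn, a rotation vector about the tool's x, y, z normalised to -1 to 1, where 1 is 8 degrees. A call has 1 to 20 rows; each row shifts and turns the commanded pose from where the row before left it, along the tool's axes as they then stand; what a row does not reach is not made up. A row lasts 1/10 s, in which the tool goes at most 50 mm and 8.59 degrees, less where a joint would pass 70% of its speed; a pose out of reach is approached as far as the arm can. A call with a number of a shift or a turn outside -1 to 1 is refused whole. A call with a gripper value outside its range is refused whole. "claw" is the closure, from 0 (fully open) to 1 (shut), set as the call begins (left out, the last holds). The fingers move at their own pace and stop on an object; "force" is the grip in N (left out, the last holds). Time passes only in rows, so rows that do not move let the fingers close. It gives the time, the measured TCP pose, the force, the opening and the grip force at its end, in the units of the state.
- env.observe(): the state, without advancing time (a new reading comes with each control period).
- viewer.get_image(name): name is "scene" or "top" or "wrist"; returns a dict with "frame" (420x560x3 uint8, red, green, blue), "depth" (420x560 float32, m along the optical axis (not along the pixel's ray), 0 where there is no reading), "fx", "fy", "cx", "cy" (pixels), "eye" and "attitude" of the camera in the world; the wrist camera has in their place "T_tool_cam" (4x4, takes a point from camera to tool coordinates, whose origin is the TCP and whose axes are the flange's). Camera axes: x right, y up, looking along -z (the intrinsics and any distortion apply to the point x, -y, -z); pixel columns grow to the right and rows downward; lengths in m; the calibration is good to about 2 mm. A picture is of the moment at which its call begins: read the wrist's pose just before it.
- env.close_job(): hands the job in; it is judged then, once.
The state is a dict: "time_s": time; "q": joint angles; "qvel": joint speeds; "joint_efforts": joint torques, N m; "position": TCP position; "tool_rot": TCP orientation; "ft_force": force on the tool from outside, world axes, zero at the start; "wrist_torque": the same for the moment, N m; "grip_width": finger opening in m; "gripper_force": force on a finger pad.
Only numpy, scipy, OpenCV 4.12 (cv2) and the standard library are available. Lean on these libraries where they do the work, as an engineer would, in place of code of your own. Each camera call takes 0.05 s, during which the arm holds its last target. There are 200 camera calls.

## Working session

There is one attempt and no reset: what is moved stays moved. The work goes in short steps, Python scripts to look and compute and a tool call to move; the robot and the scene stay as the last step left them, time stands still between calls to the robot, and variables do not carry over. Pictures are saved under pics/ and viewed, at most 10 in all, crops included, and the job is handed in when it is done.

Besides the shell and the picture viewer there is one more tool, called by a JSON object that holds its "fn" and its "kwargs". move_arm: Moves the arm, as the interface text tells. Scaled input: -1 to 1 covers 50 mm each way for a shift and 8 degrees each way for a turn. Its arguments: {"type":"object","properties":{"motion":{"type":"array","items":{"type":"array"}},"claw":{"type":"number"},"force":{"type":"number"}},"required":["motion"]}

```bash
mkdir -p pics; ls
cat > h.py <<'E'
import numpy as np,cv2
from rig import env,viewer
def snap(name,fn):
    s=env.observe(); d=viewer.get_image(name); cv2.imwrite('pics/'+fn,d['frame'][:,:,::-1])
    if 'T_tool_cam' in d:
        T=np.eye(4);T[:3,:3]=np.array(s['tool_rot']);T[:3,3]=s['position'];M=T@np.array(d['T_tool_cam'])
    else:
        M=np.eye(4);A=np.array(d['attitude']);M[:3,:3]=A;M[:3,3]=d['eye']
    return d,M
def cloud(d,M):
    z=d['depth'];h,w=z.shape;v,u=np.mgrid[:h,:w]
    P=np.stack([(u-d['cx'])/d['fx']*z,-(v-d['cy'])/d['fy']*z,-z],-1)
    W=P@M[:3,:3].T+M[:3,3];W[z==0]=np.nan
    return W
E
python3 - <<'E'
from h import *
for n in ('top','scene'):
    d,M=snap(n,n+'.png');print({k:(v if not hasattr(v,'shape') or v.size<20 else v.shape) for k,v in d.items()})
    np.save(n+'.npy',cloud(d,M))
s=env.observe();print(s)
a=cv2.imread('pics/top.png')
E
```

```text
pics
{'frame': (420, 560, 3), 'depth': (420, 560), 'fx': 415.9883748871047, 'fy': 415.9883748871047, 'cx': 277.0300859779746, 'cy': 199.39639295375844, 'eye': array([ 0.47635593, -0.00367866,  0.94956318]), 'attitude': array([[ 0.01515313,  0.99570875, -0.09129326],
       [-0.99981628,  0.01616067,  0.01030719],
       [ 0.01173832,  0.0911203 ,  0.99577071]])}
{'frame': (420, 560, 3), 'depth': (420, 560), 'fx': 383.16852565832886, 'fy': 383.16852565832886, 'cx': 282.58281045820655, 'cy': 202.4892078486315, 'eye': array([0.08845301, 0.42699191, 0.67634955]), 'attitude': array([[-0.73082057,  0.43573934, -0.52538797],
       [-0.68224442, -0.49007706,  0.54255601],
       [-0.02106759,  0.75495411,  0.65543913]])}
{'time_s': 0.1, 'q': array([-8.56175704e+01,  2.18371332e+01,  7.43761382e+01, -1.05628616e-03,
        8.38580333e+01, -1.23370920e+01]), 'qvel': array([-0.01098931, -0.12498733, -0.18928733,  0.06410474, -0.11307442,
        0.09238578]), 'joint_efforts': array([ 2.82191832e-03, -4.49224198e+01, -2.31655079e+01, -1.99048973e-04,
        3.67552871e-03,  4.82373309e-06]), 'position': array([ 0.15819189, -0.52652873,  0.24779863]), 'tool_rot': array([[ 9.57723974e-01,  2.87688679e-01, -1.13372652e-04],
       [ 2.87688595e-01, -9.57723204e-01,  1.23946186e-03],
       [ 2.47999525e-04, -1.21967835e-03, -9.99999225e-01]]), 'ft_force': array([ 0.20515788, -0.62879805, -0.3153443 ]), 'wrist_torque': array([-0.08357599,  0.00701122,  0.02431464]), 'gripper_force': 0.0, 'grip_width': 0.08558329672267109}
```

View pics/top.png

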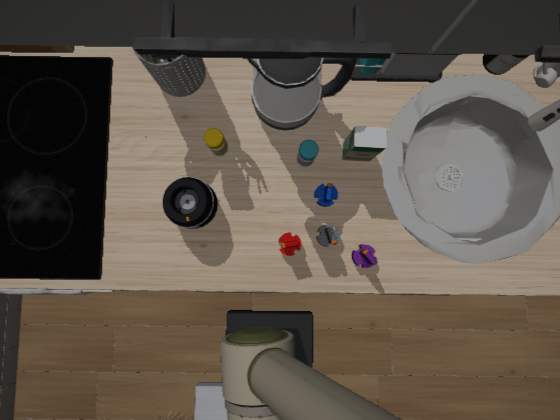

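View pics/scene.png

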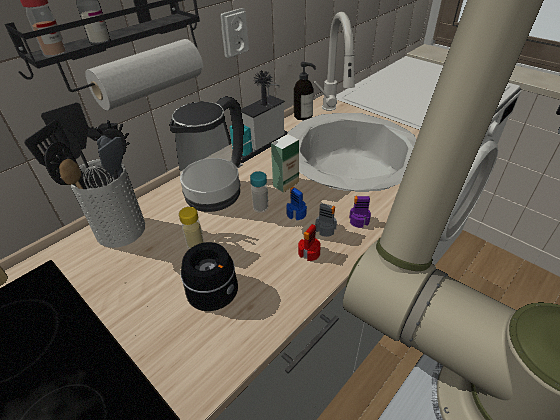

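The top view shows the grinder at (190,203) with its orange mark near (188,219), and the grey burr at (328,235) with its orange end near (334,241). The red, blue and purple look-alikes surround the burr.

Run:
```python
from h import *
W=np.load('top.npy');img=cv2.imread('pics/top.png')
hsv=cv2.cvtColor(img,cv2.COLOR_BGR2HSV)
def reg(r0,r1,c0,c1,f):
    m=np.zeros(W.shape[:2],bool);m[r0:r1,c0:c1]=True;return m&f
z=W[...,2];o=(hsv[...,0]>5)&(hsv[...,0]<22)&(hsv[...,1]>170)&(hsv[...,2]>90)
def p(n,m): print(n,m.sum(),np.nanmean(W[m],0).round(4),np.nanmin(W[m],0).round(4),np.nanmax(W[m],0).round(4))
m=reg(170,235,155,225,(z>.092)&(z<.108));p('grinder rim',m)
pts=W[m][:,:2];c,r=cv2.minEnclosingCircle(pts.astype(np.float32));print(c,r)
p('mark',reg(170,235,155,225,o&(z>.08)))
m=reg(215,255,310,347,(z>.07)&(z<.085));p('grip top',m)
print(cv2.minAreaRect(W[m][:,:2].astype(np.float32)*1000))
p('grip orange',reg(215,255,310,347,o&(z>.04)));
m=reg(215,255,310,347,(z>.02)&(z<.032));p('burr',m);print(cv2.minEnclosingCircle(W[m][:,:2].astype(np.float32)))
for n,b in dict(red=(228,262,275,305),blue=(178,212,310,342),purple=(240,272,350,382),teal=(135,170,295,322),yel=(120,155,200,228)).items(): p(n,reg(*b,z>.02))
b=img[140:275,150:390];cv2.imwrite('pics/crop.png',cv2.resize(b,None,fx=3.3,fy=3.3,interpolation=2))
```

```text
grinder rim 1080 [0.5482 0.1749 0.0994] [0.5031 0.1297 0.0921] [0.5962 0.2212 0.1044]
(0.5493001341819763, 0.17580150067806244) 0.047315046191215515
mark 13 [0.5119 0.1698 0.1011] [0.509  0.1659 0.0983] [0.5153 0.1727 0.1035]
grip top 98 [ 0.4825 -0.1289  0.0768] [ 0.4647 -0.1394  0.0717] [ 0.5002 -0.1191  0.0799]
((482.6807556152344, -128.9878387451172), (35.45539855957031, 11.57248592376709), 19.98320770263672)
grip orange 14 [ 0.4686 -0.1325  0.0762] [ 0.4666 -0.1374  0.0665] [ 0.471  -0.1283  0.0795]
burr 242 [ 0.4836 -0.1263  0.0268] [ 0.4594 -0.1544  0.0204] [ 0.5081 -0.1036  0.0316]
((0.4830661416053772, -0.12919899821281433), 0.025892864912748337)
red 378 [ 0.4634 -0.0426  0.0409] [ 0.4384 -0.0678  0.0208] [ 0.4868 -0.0189  0.0816]
blue 385 [ 0.5729 -0.1217  0.0416] [ 0.5501 -0.1494  0.021 ] [ 0.5978 -0.0979  0.0807]
purple 396 [ 0.4391 -0.2061  0.0429] [ 0.4145 -0.2341  0.0201] [ 0.463  -0.1839  0.0809]
teal 435 [ 0.6542 -0.0746  0.0934] [ 0.6387 -0.0954  0.0207] [ 0.6785 -0.0561  0.1114]
yel 471 [0.6753 0.1174 0.092 ] [0.66   0.0997 0.0201] [0.6996 0.1403 0.1131]
```

View pics/crop.png

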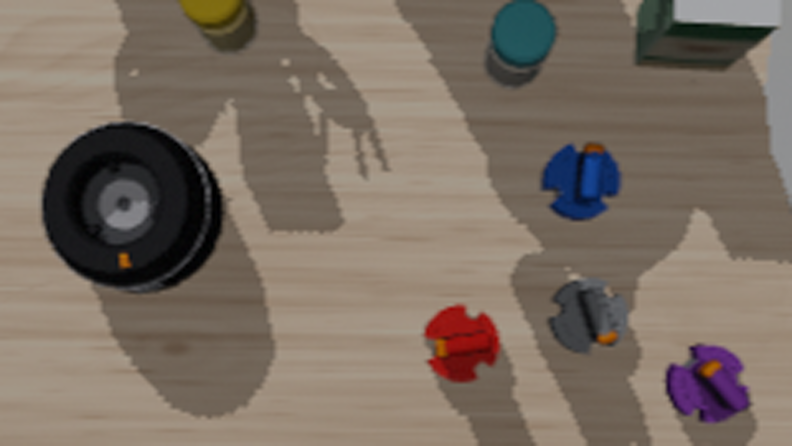

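The crop confirms this. The burr is at (0.483,-0.129) with yaw ≈20°, the grinder at (0.549,0.1755) with yaw ≈9°. I'll go above the burr with the fingers partly closed.

{"fn": "move_arm", "kwargs": {"motion": [[[0.71,-0.48,0.08],[0,0,0]],[[0.71,-0.48,0.08],[0,0,0]],[[0.71,-0.48,0.08],[0,0,0]],[[0.71,-0.48,0.08],[0,0,0]],[[0.71,-0.48,0.08],[0,0,0]],[[0.71,-0.48,0.08],[0,0,0]],[[0.71,-0.48,0.08],[0,0,0]],[[0.71,-0.48,0.08],[0,0,0]],[[0.71,-0.48,0.08],[0,0,0]],[[0.71,-0.48,0.08],[0,0,0]],[[0.71,-0.48,0.08],[0,0,0]],[[0.71,-0.48,0.08],[0,0,0]],[[0,0,0],[0,0,-0.41]],[[0,0,0],[0,0,0]]], "claw": 0.55, "force": 40}}

```text
time_s: 1.5
position: [0.4836, -0.1274, 0.1998]
tool_rot: [[0.939, 0.345, -0.001], [0.345, -0.939, 0.0], [-0.001, -0.001, -1.0]]
ft_force: [-0.4, 0.3, -0.6]
grip_width: 0.0383
gripper_force: 0.0
```

Run:
```python
from h import *
d,M=snap('wrist','w1.png');W=cloud(d,M);np.save('w1.npy',W);s=env.observe()
print(s['position'],np.array(s['tool_rot'])[:,0],s['grip_width'],s['time_s'],env.tip_reach)
z=W[...,2];near=np.hypot(W[...,0]-.483,W[...,1]+.129)<.035
m=near&(z>.072)&(z<.086);print(m.sum(),np.nanmean(W[m],0),cv2.minAreaRect(W[m][:,:2].astype(np.float32)*1000))
```

```text
[ 0.48325693 -0.12810933  0.20002896] [ 9.39798626e-01  3.41728193e-01 -6.19962233e-04] 0.03848044167122616 1.55 0.017
545 [ 0.4840813  -0.12955007  0.07807692] ((483.72406005859375, -129.7428741455078), (35.941184997558594, 11.690821647644043), 18.096431732177734)
```

View pics/w1.png

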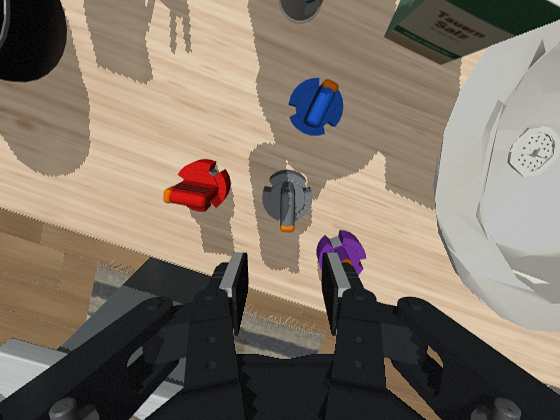

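The wrist view shows the grey grip at (288,205) between the fingers' line, with its orange end towards the robot. Depth puts it at (0.4837,-0.1297), yaw ≈19°, which agrees with the first measurement. Next I descend and grip.

{"fn": "move_arm", "kwargs": {"motion": [[[0,0.03,0.4],[0,0,0.12]],[[0,0,0.5],[0,0,0]],[[0,0,0.5],[0,0,0]],[[0,0,0.5],[0,0,0]],[[0,0,0.5],[0,0,0]],[[0,0,0.3],[0,0,0]],[[0,0,0.1],[0,0,0]],[[0,0,0],[0,0,0]],[[0,0,0],[0,0,0]]]}}

```text
time_s: 2.45
position: [0.4841, -0.1303, 0.0611]
tool_rot: [[0.946, 0.325, 0.001], [0.325, -0.946, -0.001], [0.001, 0.001, -1.0]]
ft_force: [0.3, -0.8, 0.0]
grip_width: 0.0385
gripper_force: 0.0
```

{"fn": "move_arm", "kwargs": {"motion": [[[0,0,0],[0,0,0]],[[0,0,0],[0,0,0]],[[0,0,0],[0,0,0]],[[0,0,0],[0,0,0]],[[0,0,0],[0,0,0]],[[0,0,0],[0,0,0]]], "claw": 1, "force": 60}}

```text
time_s: 3.05
position: [0.4842, -0.13, 0.061]
tool_rot: [[0.945, 0.326, 0.001], [0.326, -0.945, -0.001], [0.001, 0.001, -1.0]]
ft_force: [-0.6, -0.1, 5.8]
grip_width: 0.0112
gripper_force: 59.8
```

Gripped. Lift, carry, and stop short of the grinder for a close look.

{"fn": "move_arm", "kwargs": {"motion": [[[0,0,-0.2],[0,0,0]],[[0,0,-0.5],[0,0,0]],[[0,0,-0.8],[0,0,0]],[[0,0,-0.8],[0,0,0]],[[0,0,-0.6],[0,0,0]],[[0,0,-0.3],[0,0,0]],[[0.23,-0.63,0],[0,0,0]],[[0.23,-0.63,0],[0,0,0]],[[0.23,-0.63,0],[0,0,0]],[[0.23,-0.63,0],[0,0,0]],[[0.23,-0.63,0],[0,0,0]],[[0.23,-0.63,0],[0,0,0]],[[0.23,-0.63,0],[0,0,0]],[[0.23,-0.63,0],[0,0,0]],[[0,0,0],[0,0,-0.82]],[[0,0,0],[0,0,-0.82]],[[0,0,0],[0,0,0]],[[0,0,0],[0,0,0]],[[0,0,0],[0,0,0]]]}}

```text
time_s: 4.95
position: [0.4886, 0.1383, 0.2205]
tool_rot: [[0.848, 0.53, -0.0], [0.53, -0.848, 0.0], [-0.0, -0.0, -1.0]]
ft_force: [-0.3, 0.3, -1.8]
grip_width: 0.0111
gripper_force: 59.2
```

Run:
```python
from h import *
d,M=snap('wrist','w2.png');W=cloud(d,M);np.save('w2.npy',W);s=env.observe()
print(s['position'],np.array(s['tool_rot'])[:,0],s['grip_width'],s['time_s'],s['ft_force'])
img=d['frame'];hsv=cv2.cvtColor(img,cv2.COLOR_RGB2HSV);z=W[...,2]
near=np.hypot(W[...,0]-.549,W[...,1]-.1755)<.062
m=near&(z>.093)&(z<.106);print(m.sum(),np.nanmean(W[m],0))
# circle fits: outer edge and bore edge per direction
P=W[m];c=np.array([.549,.1755])
from scipy.optimize import least_squares
for it in range(3):
    a=np.degrees(np.arctan2(P[:,1]-c[1],P[:,0]-c[0]));r=np.hypot(*(P[:,:2]-c).T)
    res=[]
    for k in range(-180,180,10):
        q=(a>=k)&(a<k+10)
        if q.sum()>8: res.append(P[q][np.argmin(np.where(r[q]>.02,r[q],9)),:2])
    res=np.array(res);f=least_squares(lambda x:np.hypot(res[:,0]-x[0],res[:,1]-x[1])-x[2],[*c,.03],loss='soft_l1',f_scale=.001);c=f.x[:2];print('inner',f.x,len(res))
o=(hsv[...,0]>5)&(hsv[...,0]<22)&(hsv[...,1]>170)&(hsv[...,2]>90)&m
p=W[o];print('mark',len(p),p.mean(0),np.degrees(np.arctan2(c[1]-p[:,1].mean(),c[0]-p[:,0].mean())))
print('z rim',np.nanmedian(z[m]))
```

```text
[0.48857882 0.13827292 0.2204313 ] [ 8.47707405e-01  5.30464094e-01 -3.67760438e-05] 0.011432162584427927 5.0 [ 0.97808421 -0.31087694 -0.8288651 ]
7229 [0.55207314 0.17730306 0.10043881]
inner [0.54989062 0.17590584 0.02727294] 36
inner [0.54989325 0.17590354 0.02727101] 36
inner [0.54989325 0.17590354 0.02727101] 36
mark 70 [0.51257137 0.16822686 0.10192281] 11.622977221763467
z rim 0.10072582661600787
```

View pics/w2.png

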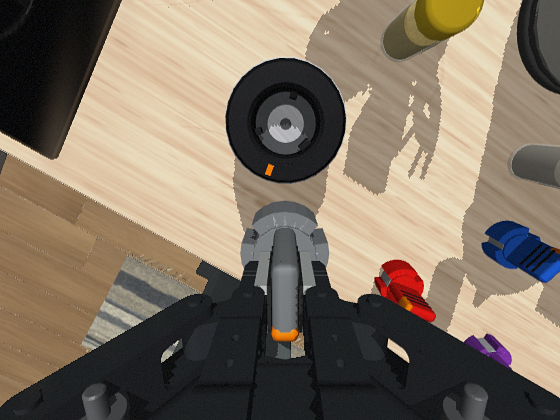

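The view shows the grinder mouth at (286,122), the orange mark at (269,170), and dark key spots in the bore near (258,131), (293,96) and (305,143). I'll get the key angles from depth, and the burr's place in the hand.

Run:
```python
from h import *
W=np.load('w2.npy');s=env.observe();T=np.array(s['tool_rot']);p=np.array(s['position'])
img=cv2.imread('pics/w2.png')
c=np.array([.5499,.1759]);R=W[...,:2]-c;r=np.hypot(R[...,0],R[...,1]);a=np.degrees(np.arctan2(R[...,1],R[...,0]));z=W[...,2]
ins=r<.0262
print(np.histogram(z[ins&(z<.1)],bins=np.arange(.06,.104,.004)))
k=ins&(z>.078)&(z<.086)&(r>.017)
h,_=np.histogram(a[k],bins=range(-180,181,6));print([(x,n) for x,n in zip(range(-180,180,6),h) if n])
L=(W-p)@T
m=(np.abs(L[...,2]-.034)<.004)&(np.hypot(L[...,0],L[...,1])<.035);print(m.sum(),np.nanmedian(L[m],0),np.nanmin(L[m],0),np.nanmax(L[m],0))
q=L[m];
from scipy.optimize import least_squares
e=[]
aa=np.degrees(np.arctan2(q[:,1],q[:,0]));rr=np.hypot(q[:,0],q[:,1])
for b in range(-180,180,6):
    t=(aa>=b)&(aa<b+6)
    if t.sum()>5:
        i=np.argmax(np.where(t,rr,0));e.append((b,q[i,0],q[i,1],rr[i]))
e=np.array(e);print((e*[1,1e3,1e3,1e3]).round(1).tolist())
b=img[50:190,220:350];cv2.imwrite('pics/c2.png',cv2.convertScaleAbs(cv2.resize(b,None,fx=4,fy=4,interpolation=2),alpha=3))
```

```text
(array([   0,    0, 2479,  258,   14,  157,    7,    0,    0,    0]), array([0.06 , 0.064, 0.068, 0.072, 0.076, 0.08 , 0.084, 0.088, 0.092,
       0.096, 0.1  ]))
[(-120, np.int64(11)), (-114, np.int64(19)), (-108, np.int64(20)), (-102, np.int64(17)), (-96, np.int64(14)), (6, np.int64(13)), (12, np.int64(21)), (18, np.int64(13)), (126, np.int64(11)), (132, np.int64(20)), (138, np.int64(14))]
2355 [ 0.01162557 -0.00017084  0.03381514] [-0.00913876 -0.02591239  0.03000007] [0.02527344 0.0255825  0.03797584]
[[-108.0, -7.7, -24.9, 26.1], [-102.0, -5.0, -25.4, 25.9], [-96.0, -1.5, -25.9, 26.0], [-90.0, 0.3, -25.9, 25.9], [-84.0, 4.7, -25.1, 25.5], [-78.0, 5.9, -25.1, 25.8], [-72.0, 5.8, -17.7, 18.6], [-66.0, 7.7, -15.9, 17.7], [-60.0, 10.3, -14.5, 17.8], [-54.0, 15.4, -17.2, 23.1], [-48.0, 17.5, -18.5, 25.5], [-42.0, 18.8, -17.0, 25.4], [-36.0, 21.9, -13.1, 25.5], [-30.0, 22.7, -11.0, 25.2], [-24.0, 23.9, -8.2, 25.3], [-18.0, 24.7, -6.4, 25.5], [-12.0, 25.0, -3.5, 25.2], [-6.0, 25.2, -0.7, 25.2], [0.0, 25.3, 0.9, 25.3], [6.0, 25.0, 3.2, 25.2], [12.0, 24.1, 7.8, 25.3], [18.0, 24.0, 8.2, 25.3], [24.0, 23.0, 10.6, 25.3], [30.0, 21.7, 13.4, 25.5], [36.0, 19.1, 16.3, 25.1], [42.0, 17.5, 18.6, 25.5], [48.0, 16.1, 17.9, 24.1], [54.0, 9.8, 14.8, 17.7], [60.0, 7.6, 16.0, 17.7], [66.0, 6.2, 19.2, 20.1], [72.0, 6.0, 24.9, 25.6], [78.0, 3.1, 25.3, 25.5], [84.0, 1.6, 25.5, 25.5], [90.0, -2.0, 25.5, 25.6], [96.0, -3.2, 25.6, 25.8], [102.0, -5.8, 25.1, 25.8]]
```

View pics/c2.png

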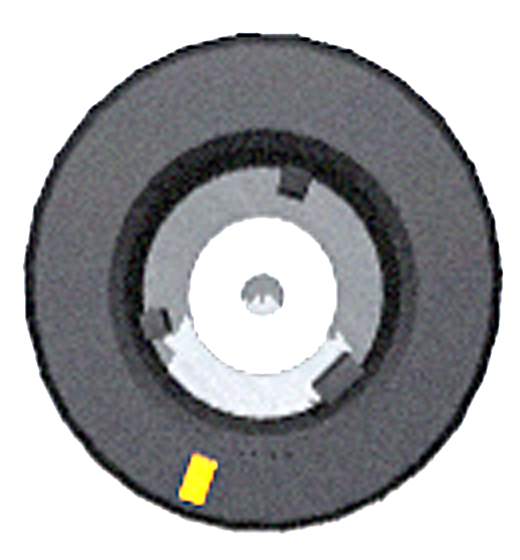

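The crop shows the wide key at (333,375) and the narrow ones at (293,183) and (157,322). Depth puts them at -106°, 15° and 135°, all on 82 mm tops, so the ring waits at yaw ≈75°. That is 1.1 rad from the grinder's, inside the stated range. The burr is centred in the hand, so I go over the mouth and turn to about 74°.

{"fn": "move_arm", "kwargs": {"motion": [[[0.48,0,0],[0,0,0]],[[0.48,0.01,0],[0,0,0]],[[0.48,0,0],[0,0,0]],[[0,0,0.1],[0,0,-0.88]],[[0,0,0.2],[0,0,-0.88]],[[0,0,0.2],[0,0,-0.88]],[[0,0,0.2],[0,0,-0.88]],[[0,0,0.2],[0,0,-0.88]],[[0,0,0.1],[0,0,-0.88]],[[0,0,0],[0,0,0]],[[0,0,0],[0,0,0]],[[0,0,0],[0,0,0]]]}}

```text
time_s: 6.2
position: [0.55, 0.1763, 0.1707]
tool_rot: [[0.272, 0.962, 0.001], [0.962, -0.272, 0.0], [0.0, 0.001, -1.0]]
ft_force: [0.0, -1.1, -2.0]
grip_width: 0.0112
gripper_force: 59.2
```

{"fn": "move_arm", "kwargs": {"motion": [[[0,0,0.06],[0,0,0]],[[0,0,0.06],[0,0,0]],[[0,0,0.06],[0,0,0]],[[0,0,0.06],[0,0,0]],[[0,0,0.06],[0,0,0]],[[0,0,0.04],[0,0,0]],[[0,0,0.04],[0,0,0]],[[0,0,0.04],[0,0,0]],[[0,0,0],[0,0,0]]]}}

```text
time_s: 7.1
position: [0.5498, 0.1763, 0.149]
tool_rot: [[0.269, 0.963, -0.0], [0.963, -0.269, -0.0], [-0.0, -0.0, -1.0]]
ft_force: [0.3, -0.3, -1.9]
grip_width: 0.0113
gripper_force: 59.2
```

Inside the bore with no contact. I'll go gently down to the key tops and past them.

{"fn": "move_arm", "kwargs": {"motion": [[[0,0,0.04],[0,0,0]],[[0,0,0.04],[0,0,0]],[[0,0,0.03],[0,0,0]],[[0,0,0.02],[0,0,0]],[[0,0,0.02],[0,0,0]],[[0,0,0.02],[0,0,0]],[[0,0,0.01],[0,0,0]],[[0,0,0],[0,0,0]]]}}

```text
time_s: 7.9
position: [0.5498, 0.1763, 0.1403]
tool_rot: [[0.269, 0.963, -0.0], [0.963, -0.269, -0.0], [-0.0, -0.0, -1.0]]
ft_force: [-0.0, 0.1, -1.9]
grip_width: 0.0112
gripper_force: 59.2
```

{"fn": "move_arm", "kwargs": {"motion": [[[0,0,0.03],[0,0,0]],[[0,0,0.03],[0,0,0]],[[0,0,0.03],[0,0,0]],[[0,0,0.03],[0,0,0]],[[0,0,0.02],[0,0,0]],[[0,0,0.02],[0,0,0]],[[0,0,0],[0,0,0]]]}}

```text
time_s: 8.6
position: [0.5498, 0.1763, 0.1322]
tool_rot: [[0.269, 0.963, -0.0], [0.963, -0.269, -0.0], [-0.0, -0.0, -1.0]]
ft_force: [-0.2, -0.0, -1.0]
grip_width: 0.0112
gripper_force: 59.2
```

It has dropped over the keys. Next I settle onto the seat.

{"fn": "move_arm", "kwargs": {"motion": [[[0,0,0.012],[0,0,0]],[[0,0,0.01],[0,0,0]],[[0,0,0.01],[0,0,0]],[[0,0,0.006],[0,0,0]],[[0,0,0],[0,0,0]],[[0,0,0],[0,0,0]]]}}

```text
time_s: 9.2
position: [0.5499, 0.1764, 0.131]
tool_rot: [[0.269, 0.963, 0.001], [0.963, -0.269, 0.0], [0.0, 0.001, -1.0]]
ft_force: [-1.7, -0.0, 5.4]
grip_width: 0.0113
gripper_force: 60.2
```

Home: z 0.131 equals the grasp height 0.061 plus the 0.070 seat, with light contact of about 7 N. Now the clockwise turn.

{"fn": "move_arm", "kwargs": {"motion": [[[0,0,0],[0,0,0.2]],[[0,0,0],[0,0,0.4]],[[0,0,0],[0,0,0.5]],[[0,0,0],[0,0,0.5]],[[0,0,0],[0,0,0.5]],[[0,0,0],[0,0,0.5]],[[0,0,0],[0,0,0.5]],[[0,0,0],[0,0,0.5]],[[0,0,0],[0,0,0.5]],[[0,0,0],[0,0,0.5]],[[0,0,0],[0,0,0.5]],[[0,0,0],[0,0,0.5]],[[0,0,0],[0,0,0.4]],[[0,0,0],[0,0,0]],[[0,0,0],[0,0,0]]]}}

```text
time_s: 10.7
position: [0.5505, 0.1762, 0.131]
tool_rot: [[0.895, 0.446, 0.002], [0.446, -0.895, -0.0], [0.002, 0.001, -1.0]]
ft_force: [1.0, -1.1, 6.1]
grip_width: 0.0113
gripper_force: 60.3
```

```bash
cat > k.py <<'E'
from h import *
import sys
s=env.observe();print(s['position'],s['ft_force'],s['wrist_torque'])
d,M=snap('top',sys.argv[1]);W=cloud(d,M);d,M=snap('wrist','w_'+sys.argv[1]);V=cloud(d,M)
T=np.array(s['tool_rot']);print('tool yaw',np.degrees(np.arctan2(T[1,0],T[0,0])))
for n,f,X in (('top',cv2.imread('pics/'+sys.argv[1]),W),('wrist',d['frame'][:,:,::-1].copy(),V)):
    hsv=cv2.cvtColor(f,cv2.COLOR_BGR2HSV);R=X[...,:2]-[.5499,.1759]
    o=(hsv[...,0]>5)&(hsv[...,0]<22)&(hsv[...,1]>150)&(hsv[...,2]>80)&(np.hypot(R[...,0],R[...,1])<.05)
    for nm,m in (('mark',o&(X[...,2]<.108)&(X[...,2]>.09)),('grip',o&(X[...,2]>.125))):
        if m.sum():
            r=R[m].mean(0);print(n,nm,m.sum(),np.degrees(np.arctan2(-r[1],-r[0])),X[m].mean(0))
    g=(X[...,2]>.1435)&(X[...,2]<.152)&(np.hypot(R[...,0],R[...,1])<.022)
    if g.sum()>20:print(n,g.sum(),np.nanmedian(X[g][:,2]),cv2.minAreaRect(X[g][:,:2].astype(np.float32)*1000))
E
python3 k.py t2.png
```

```text
[0.55047628 0.17623573 0.13102156] [ 0.97845828 -1.14117236  6.07363566] [-0.27597745 -0.1267051  -0.00031828]
tool yaw 26.473661715652
wrist grip 257 26.97937058854072 [0.53737937 0.1695261  0.14880048]
wrist 2765 0.1483617399972314 ((552.95166015625, 174.1912384033203), (33.645442962646484, 33.661746978759766), 59.49168395996094)
```

{"fn": "move_arm", "kwargs": {"motion": [[[0,0,0],[0,0,0.4]],[[0,0,0],[0,0,0.4]],[[0,0,0],[0,0,0.4]],[[0,0,0],[0,0,0.3]],[[0,0,0],[0,0,0.2]],[[0,0,0],[0,0,0.2]],[[0,0,0],[0,0,0]],[[0,0,0],[0,0,0]]]}}

```text
time_s: 11.6
position: [0.5505, 0.1761, 0.131]
tool_rot: [[0.981, 0.196, 0.002], [0.196, -0.981, -0.0], [0.002, 0.001, -1.0]]
ft_force: [0.9, -1.4, 4.5]
grip_width: 0.0111
gripper_force: 60.3
```

```bash
python3 k.py t3.png
```

```text
[0.5505186  0.17610023 0.13100779] [ 0.85372496 -1.43555787  4.47989069] [-0.3924099  -0.12514412  0.16927798]
tool yaw 11.303693613166189
wrist grip 256 11.88940973970865 [0.5361107 0.1729968 0.1487576]
wrist 2745 0.14836842900963987 ((552.3883056640625, 173.4665069580078), (33.924522399902344, 33.944252014160156), 44.15323257446289)
```

View pics/w_t3.png

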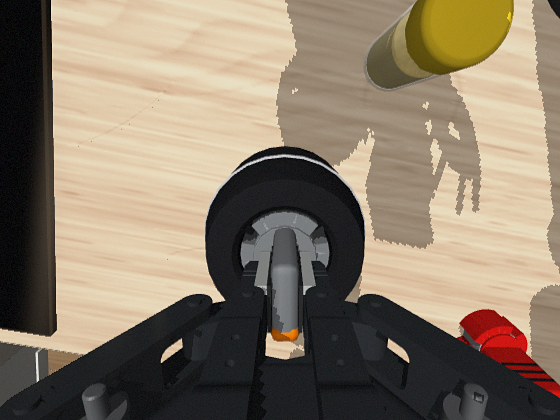

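The picture shows the burr seated in the mouth, with the orange grip end at (285,335) in line with the mark direction (11.9° against 11.6°). Release and retreat.

{"fn": "move_arm", "kwargs": {"motion": [[[0,0,0],[0,0,0]],[[0,0,0],[0,0,0]],[[0,0,0],[0,0,0]],[[0,0,0],[0,0,0]],[[0,0,0],[0,0,0]],[[0,0,-0.1],[0,0,0]],[[0,0,-0.3],[0,0,0]],[[0,0,-0.5],[0,0,0]],[[0,0,-0.6],[0,0,0]],[[0,0,-0.6],[0,0,0]],[[-0.6,0,0],[0,0,0]],[[-0.6,0,0],[0,0,0]],[[-0.6,0,0],[0,0,0]],[[0,0,0],[0,0,0]],[[0,0,0],[0,0,0]]], "claw": 0.55}}

```text
time_s: 13.2
position: [0.4618, 0.1589, 0.2361]
tool_rot: [[0.981, 0.194, 0.002], [0.194, -0.981, 0.0], [0.002, 0.0, -1.0]]
ft_force: [1.1, 0.6, -0.1]
grip_width: 0.0386
gripper_force: 0.0
```

```bash
python3 k.py t4.png
```

```text
[0.46181967 0.15890567 0.23613573] [ 1.14426862  0.5642771  -0.12064891] [-0.02096258  0.01098112  0.01913446]
tool yaw 11.198056135745862
top mark 12 8.73695607349306 [0.51214564 0.17009785 0.10114056]
top grip 12 14.706068866344461 [0.5353534  0.17208212 0.14816007]
top 106 0.14764700408716203 ((548.6766967773438, 175.92921447753906), (34.9964485168457, 11.607706069946289), 12.55456256866455)
wrist mark 66 11.870636639673661 [0.51238817 0.16801509 0.10191678]
wrist grip 156 12.018257997616201 [0.53536861 0.17280642 0.14863835]
wrist 966 0.14831586075702297 ((549.8453979492188, 176.0129852294922), (35.8460578918457, 11.83310317993164), 13.099625587463379)
```

View pics/w_t4.png

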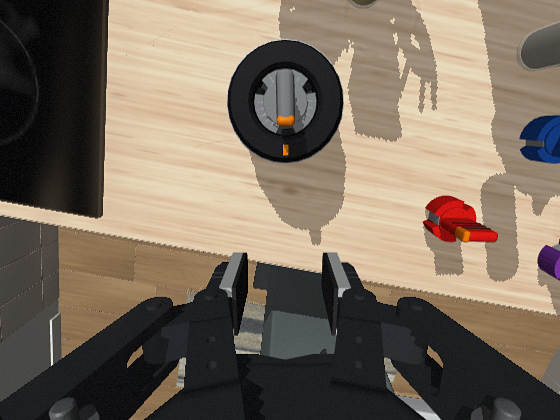

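The orange grip end (286,121) is aligned with the mark (285,150). The grip top is at 0.148, which is fully home, and the burr is centred within 1 mm. The gripper is clear, so I'll hand in.

```bash
python3 -c "
from rig import env
print(env.close_job())"
```

```text
the job is handed in; nothing more can be done
None
```

The burr is fully home in the grinder and turned clockwise so its orange end lines up with the orange mark; the gripper let go and backed clear, and the job is handed in (no verdict was returned).

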